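# Clear the stamp and open the glue pot with the unknown thread

### The job

Two glue pots stand on a fixed stand on the book-repair desk, and a wooden stamp has been left on the cap of one of them. Stand the stamp upright in the empty wooden tray and let go of it, then unscrew the cap it stood on: nobody knows whether that thread is right- or left-handed, so try it both ways, and do not wrench it off unopened. Finish while still holding that cap in the gripper, level and still, lifted about 10 cm clear above its pot, and leave the other pot's cap and everything else on the desk as they are.

Things in the scene. Friction and masses are not known exactly. Their poses are not given: they have to be found in the camera images.
- stand: fixed steel plate 110 x 250 x 10 mm carrying two grey cans (68 mm diameter, shoulder 75 mm above the desk) whose centres lie at y = +65 and -65 mm in its frame. Each can has a steel neck 30 mm in diameter that ends 105 mm above the desk, with a short coarse lug thread (38 mm over its ridges). Origin: centre of the plate's underside, z up.
- cap_1: the cap with the stamp on it at the start, on either can: round ribbed black plastic cap, 52 mm diameter, 24 mm tall, 50 g. Origin: centre of its lower rim, z up; closed, its axes match the stand's within 4 degrees, the rim is 89 mm and the flat top 113 mm above the desk. Its thread (see neck_a) turns easily between two hard stops; which way opens it differs from start to start.
- cap_2: the same kind of cap on the other can, closed; leave it. Origin as for cap_1.
- stamp: wooden stamp standing on cap_1: block 64 x 32 mm (along its x and y), 21 mm tall, with a round upright handle on its centre: thin neck 16 mm in diameter from 21 to 40 mm, then a grip 26 mm in diameter from 40 to 80 mm above its underside. About 0.12 kg. Origin: centre of its underside, z up along the handle.
- tray: fixed empty shallow wooden tray, 120 x 140 mm outside (its x and y), walls 5 mm thick, rim 14 mm and inner floor 5 mm above the desk. Origin: centre of its underside.
- ink_tin: flat steel tin 70 x 110 x 16 mm lying beyond the tray; bystander. Origin: centre of its underside.
- tape_roll: cardboard ring 68 mm in diameter, 24 mm tall, lying on the robot's side of the stand; bystander. Origin: centre of its underside.
- brush: glue brush lying on the desk to the right; bystander. Origin: on its underside.
- spare_book: red hardback 125 x 178 x 28 mm lying beyond the stand; bystander. Origin: centre of its underside.
- pencil_cup: dark steel cup 72 mm in diameter, 90 mm tall, far right; bystander. Origin: centre of its underside.
- bookend: L-shaped steel bookend 90 x 110 mm, 131 mm tall, standing empty to the left of the tray; bystander. Origin: centre of its underside.
- solvent: small bottle 54 mm in diameter, 120 mm tall, to the right of the stand; bystander. Origin: centre of its underside.
- neck_a (a point): centre of the top of the neck at stand y = +65 mm. Thread of both necks: three lugs. From the start the cap meets a hard stop after 4 to 13 degrees one way; the other way it turns freely without rising to a stop at 60 to 72 degrees, and lifts straight off once turned 48 degrees or more that way (also at the stop). Before that it rises only 1.5 mm
- neck_b (a point): centre of the top of the neck at stand y = -65 mm
Not all that is in view belongs to the job. What is shaped like the stamp but orange or turquoise is not meant. Several things have the shape of the tray; the one meant has the colours described above.

How it is judged:
On the way, in this order (a step that is already met when the one before it is completed fails the run):
1. the stamp stands upright on the tray's floor, released (x of stamp in the frame of tray between -0.055 and 0.055 m and y of stamp in the frame of tray between -0.065 and 0.065 m and z of stamp in the frame of tray below 0.009 m and angle between stamp's own z axis and vertical below 0.1 rad and contact force between stamp and the fingers below 0.05 N and linear speed of stamp below 0.03 m/s), for 0.3 s.
2. the cap has come off its neck, gripped by the fingers (height (world z) of cap_1 above 0.11 m and contact force between cap_1 and the fingers above 1 N), for 0.2 s.
At the end, for the whole second after the job is handed in: Stamp upright (0.1 rad), untouched on the tray floor. The cap it stood on is held by the fingers, still, level within 0.3 rad, rim 150 to 300 mm above the desk, within 60 mm sideways of a neck's axis, not touching the stand. The other cap is still on its pot (within 10 mm) (all of step 1 and height (world z) of cap_1 between 0.15 and 0.3 m and angle between cap_1's own z axis and vertical below 0.3 rad and contact force between cap_1 and the fingers above 1 N and contact force between cap_1 and stand below 0.05 N and linear speed of cap_1 below 0.03 m/s and (horizontal distance between cap_1 and neck_a below 0.06 m or horizontal distance between cap_1 and neck_b below 0.06 m) and distance of cap_2 from where it was at the start of the episode below 0.01 m); the arm keeps its last pose, push and grip.
It fails at once if the cap is wrenched up off its neck without having been unscrewed (height (world z) of cap_1 between 0.0935 and 0.099 m and angle between the x axis of cap_1 and the x axis of stand, either way round below 0.6 rad).
It fails at once if the other cap is shifted or lifted more than 10 mm (distance of cap_2 from where it was at the start of the episode above 0.01 m).
It fails at once if a bystander is moved more than 30 mm (distance of any of ink_tin, tape_roll, brush, spare_book, pencil_cup, bookend, solvent from where it was at the start of the episode above 0.03 m).
It also fails if it takes over 61 s, if anything falls off the work surface, if the arm or the gripper's body presses on something with over 40 N, if the wrist force passes 120 N, or if a joint passes its speed limit or range.

### The arm

A 7-joint arm with a two-finger parallel gripper is mounted at the origin on the work surface. World frame = base frame: x ahead of the robot, y to its left, z up, the work surface at z = 0. Lengths are in m, angles in rad, forces in N, time in s.
With the tool pointing down it reaches from about 0.4 to 0.85 m from the base axis. Payload 10.4 kg.
Tool frame: the origin (TCP) lies midway between the tips of the shut fingers; the grasp point (between the pads) lies 19 mm behind it (manip.tcp_to_grasp is the distance from the TCP to the grasp point, in m); z points along the fingers, y is the line along which they close (so a half turn about z gives the same grasp; the last joint's range is limited). The gripper opens to 85 mm and grips with 20 to 120 N. Pads are 22 mm wide; open, the fingers measure 114 mm over their backs; the gripper's body (76 mm by 85 mm) begins 54 mm behind the grasp point. The pads swing forward as they close: fully open they stand 13 mm farther back than shut.
Start: joints at [1.161, 0.332, -0.065, 1.46, 0.022, 1.35, -0.088], TCP at [0.236, -0.579, 0.231] pointing down, gripper open.
Joint ranges: [-2.6, 2.6], [-0.5, 2.12], [-1.47, 1.34], [0.16, 2.42], [-1.27, 4.41], [0.06, 2.06], [-2.6, 2.6]. Speed limits (rad/s): [2.22, 2.22, 2.79, 2.79, 3.14, 3.14, 3.14].

### API

Orientations are given as a unit quaternion [x, y, z, w].
In Python, from workcell import manip gives the robot as it stands.
- The arm moves only by the shell command python3 -m jog 'ROWS' [FORCE]. ROWS is a JSON object of lists of equal length, an entry for each row: "offset": the shift along the world's x, y, z in m, a list of three; "yaw": the turn about the world's z in degrees; "jaw": the closure, from 0 (fully open) to 1 (shut). A call has 1 to 20 rows; each row shifts and turns the commanded pose from where the row before left it; what a row does not reach is not made up. A row lasts 1/12 s, in which the tool goes at most 41.7 mm and 7.16 degrees, less where a joint would pass 70% of its speed; a pose out of reach is approached as far as the arm can. A call is refused whole if a number of a shift passes 0.0417 or a number of a turn 7.16, either way. A call with a gripper value outside its range is refused whole. The fingers move at their own pace and stop on an object; FORCE is the grip in N (left out, the last holds). Time passes only in rows, so rows that do not move let the fingers close. It gives the time, the measured TCP pose, the force, the opening and the grip force at its end, in the units of the state.
- manip.get_obs(): the state, without advancing time (a new reading comes with each control period).
- manip.camera(name): name is "side" or "top" or "wrist"; returns a dict with "frame" (400x640x3 uint8, red, green, blue), "camera_matrix" (3x3 intrinsics, pixels), "distortion" ([k1, k2, p1, p2, k3] as OpenCV has them; the pictures are not rectified), "eye" and "attitude" of the camera in the world; the wrist camera has in their place "hand_eye" (4x4, takes a point from camera to tool coordinates, whose origin is the TCP and whose axes are the flange's). Camera axes: x right, y up, looking along -z (the intrinsics and any distortion apply to the point x, -y, -z); pixel columns grow to the right and rows downward; lengths in m; the calibration is good to about 2 mm. A picture is of the moment at which its call begins: read the wrist's pose just before it. There is no depth.
- manip.hand_in(): hands the job in; it is judged then, once.
Trained networks look in a picture, given as the dict that the camera call returned (one of the last four; its "shot" number tells which), for a name from the list of things; names that differ only in an ending like _2 or _b are one class to them, and where a whole thing is asked for, a point or a joint stands for the part that bears it (a point fixed in the world has none). Each returns a list of dicts, best first, with "score" (0 to 1); they miss things now and then, are a little off and sometimes report something else, mostly with a low value. They report only what shows in the picture. A call takes as long as a camera call. They do not tell look-alikes from the thing itself.
- manip.masks_of(picture, name): "region" (400x640 bool, what is visible of it).
- manip.tip_of(picture, name): "at" ([x, y, z] in m, in world coordinates, good to about 4 mm: a listed point, or the origin of a listed thing).
The state is a dict: "clock": time; "joint_pos": joint angles; "joint_velocities": joint speeds; "tau": joint torques, N m; "position": TCP position; "ee_rot": TCP orientation; "ft_force": force on the tool from outside, world axes, zero at the start; "torque": the same for the moment, N m; "grip_width": opening from 0.0 (shut) to 1.0 (fully open); "grasp_force": force on a finger pad.
Only numpy, scipy, OpenCV 4.12 (cv2) and the standard library are available. Lean on these libraries where they do the work, as an engineer would, in place of code of your own. Each camera call takes 0.05 s, during which the arm holds its last target. There are 200 camera calls.

## Working session

There is one attempt and no reset: what is moved stays moved. The work goes in short steps, Python scripts to look and compute and a shell command to move; the robot and the scene stay as the last step left them, time stands still between calls to the robot, and variables do not carry over. Pictures are saved under pics/ and viewed, at most 10 in all, crops included, and the job is handed in when it is done.

```bash
mkdir -p pics
cat > h.py <<'E'
from workcell import manip
import numpy as np, cv2
def save(p,n): cv2.imwrite('pics/'+n+'.png',p['frame'][:,:,::-1])
E
python3 - <<'E'
from h import *
o=manip.get_obs(); print(o['clock'],o['position'],o['ee_rot'],o['grip_width'],o['ft_force'])
for c in ['top','side']:
    p=manip.camera(c); save(p,c); 
    print(c,p['eye'],p['attitude'],p['camera_matrix'],p['distortion'])
    for n in ['stand','stamp','tray','cap_1','neck_a']:
        for d in manip.tip_of(p,n)[:4]: print(n,np.round(d['at'],3),round(d['score'],2))
    for n in ['stamp','tray','cap_1']:
        for d in manip.masks_of(p,n)[:4]:
            ys,xs=np.nonzero(d['region']); print('mask',n,round(d['score'],2),xs.min(),xs.max(),ys.min(),ys.max())
t=cv2.imread('pics/top.png');s=cv2.imread('pics/side.png')
E
```

```text
0.0 [ 0.23564621 -0.57845948  0.23050877] [ 9.81345565e-01  1.92250734e-01 -1.74501548e-04 -7.11551510e-04] 1.0012317678813052 [ 0.86812517 -0.24515445 -0.13607865]
top [0.44740112 0.00480753 1.54923316] [-0.01549717  0.02306982  0.71389272 -0.69970337] [[513.92508724   0.         312.6823481 ]
 [  0.         513.92508724 202.294844  ]
 [  0.           0.           1.        ]] [-0.1282583  0.         0.         0.         0.       ]
stand [ 0.482 -0.14  -0.003] 0.64
stamp [ 0.49  -0.07   0.113] 0.85
stamp [ 0.478  0.073 -0.002] 0.76
stamp [0.35  0.055 0.002] 0.73
stamp [ 0.636  0.27  -0.   ] 0.35
tray [0.53  0.22  0.002] 0.9
tray [ 0.331  0.267 -0.004] 0.78
cap_1 [ 0.469 -0.199  0.095] 0.76
cap_1 [ 0.497 -0.074  0.089] 0.63
neck_a [ 0.493 -0.068  0.105] 0.95
neck_a [ 0.47  -0.199  0.104] 0.89
neck_a [ 0.494 -0.069  0.114] 0.21
mask stamp 0.7 324 343 202 224
mask stamp 0.65 284 299 254 275
mask stamp 0.48 276 297 212 227
mask tray 0.74 209 262 180 229
mask tray 0.72 193 249 245 297
mask tray 0.21 311 396 195 241
mask cap_1 0.69 370 389 211 229
mask cap_1 0.24 149 191 192 235
side [0.
[... 225 characters left out ...]
          0.          0.          0.        ]
stand [ 0.483 -0.136 -0.002] 0.96
stamp [0.348 0.055 0.002] 0.75
stamp [0.48  0.072 0.005] 0.71
stamp [ 0.494 -0.07   0.117] 0.69
stamp [ 0.377 -0.13  -0.003] 0.49
tray [0.33  0.266 0.006] 0.78
tray [ 0.53   0.22  -0.002] 0.55
cap_1 [ 0.472 -0.202  0.089] 0.7
cap_1 [ 0.495 -0.073  0.087] 0.59
cap_1 [ 0.49  -0.071  0.105] 0.58
neck_a [ 0.489 -0.069  0.107] 0.84
neck_a [ 0.472 -0.198  0.11 ] 0.78
neck_a [ 0.749 -0.018 -0.001] 0.54
mask stamp 0.83 326 341 223 254
mask stamp 0.73 328 351 163 192
mask stamp 0.59 371 394 227 254
mask stamp 0.56 241 270 269 304
mask tray 0.84 348 416 281 335
mask tray 0.73 278 327 260 302
mask cap_1 0.64 345 361 165 179
```

```bash
python3 -c "
import cv2
t=cv2.imread('pics/top.png')[140:320,140:420]
cv2.imwrite('pics/c1.png',cv2.resize(t,None,fx=2.85,fy=2.85,interpolation=2))
t=cv2.imread('pics/side.png')[130:350,200:470]
cv2.imwrite('pics/c2.png',cv2.resize(t,None,fx=2.7,fy=2.7,interpolation=2))"
```

```text
(no output)
```

View pics/c1.png

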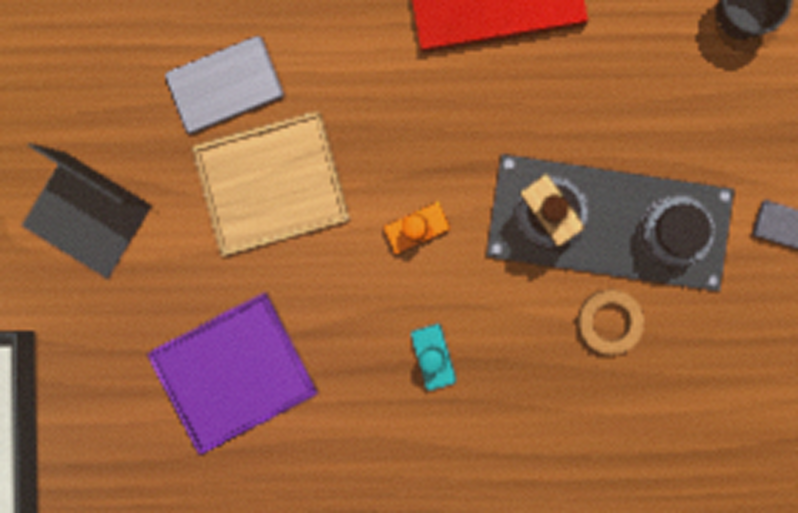

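View pics/c2.png

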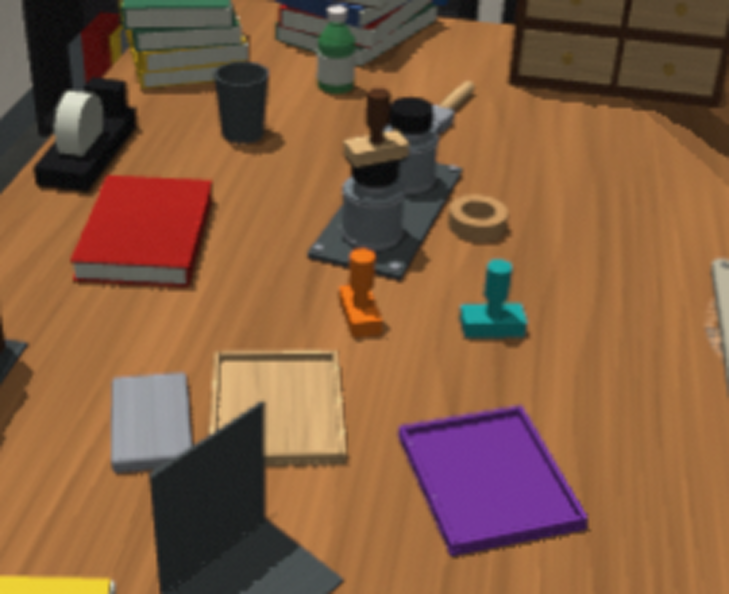

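The wooden stamp is at top pixel (333,213), on the left pot's cap. The look-alikes are orange at (286,220) and turquoise at (292,266). The wooden tray is at (235,205) and the purple look-alike at (221,271). In both crops the wood-coloured stamp and tray fit the description. The stamp stands on the pot at about (0.49,-0.07), which is neck_a.

```bash
python3 -m jog '{"offset":[[0.018,0.034,0.012],[0.018,0.034,0.012],[0.018,0.034,0.012],[0.018,0.034,0.012],[0.018,0.034,0.012],[0.018,0.034,0.012],[0.018,0.034,0.012],[0.018,0.034,0.012],[0.018,0.034,0.012],[0.018,0.034,0.012],[0.018,0.034,0.012],[0.018,0.034,0.012],[0.018,0.034,0.012],[0,0,0],[0,0,0]],"yaw":[4.6,4.6,4.6,4.6,4.6,4.6,4.6,4.6,4.6,4.6,4.6,4.6,4.6,0,0],"jaw":[0,0,0,0,0,0,0,0,0,0,0,0,0,0,0]}' 40
cat >> h.py <<'E'
from scipy.spatial.transform import Rotation as R
def ray(p,uv,o=None):
    """world origin, direction of pixel uv"""
    n=cv2.undistortPoints(np.array([[uv]],float),p['camera_matrix'],p['distortion'])[0,0]
    d=np.array([n[0],-n[1],-1.])
    if 'eye' in p: return np.array(p['eye']),R.from_quat(p['attitude']).apply(d)
    H=np.array(p['hand_eye']);r=R.from_quat(o['ee_rot'])
    return o['position']+r.apply(H[:3,3]),r.apply(H[:3,:3]@d)
def tri(rays):
    A=np.zeros((3,3));b=np.zeros(3)
    for e,d in rays:
        d=d/np.linalg.norm(d);P=np.eye(3)-np.outer(d,d);A+=P;b+=P@e
    x=np.linalg.solve(A,b)
    return x,[np.linalg.norm(np.cross(x-e,d/np.linalg.norm(d))) for e,d in rays]
E
python3 - <<'E'
from h import *
o=manip.get_obs(); print(o['clock'],o['position'],o['ee_rot'],o['joint_pos'])
p=manip.camera('wrist'); save(p,'w1'); print(p['hand_eye'])
for n in ['stamp','cap_1','tray','neck_a','stand']:
    for d in manip.tip_of(p,n)[:3]: print(n,np.round(d['at'],3),round(d['score'],2))
for d in manip.masks_of(p,'stamp')[:3]:
    ys,xs=np.nonzero(d['region']); print('mask',round(d['score'],2),xs.min(),xs.max(),ys.min(),ys.max())
E
```

```text
clock: 2.15
position: [0.4708, -0.1345, 0.3881]
ee_rot: [0.753, 0.658, 0.001, 0.001]
ft_force: [-0.8, -0.6, 0.3]
grip_width: 1.002
grasp_force: 0.0
2.15 [ 0.47077021 -0.13454843  0.38811894] [7.53343631e-01 6.57626578e-01 5.19655453e-04 6.22921011e-04] [ 0.70885134  0.02148377 -0.52833029  1.50161501  0.01080522  1.6197975
  0.04570038]
[[ 5.74957734e-04  9.54590910e-01  2.97919225e-01  7.55007778e-02]
 [ 9.99999831e-01 -5.76166988e-04 -8.37605149e-05 -3.36717915e-04]
 [ 9.16941961e-05  2.97919222e-01 -9.54591079e-01 -1.44258158e-01]
 [ 0.00000000e+00  0.00000000e+00  0.00000000e+00  1.00000000e+00]]
stamp [0.348 0.059 0.002] 0.95
stamp [ 0.49  -0.066  0.118] 0.73
cap_1 [ 0.47  -0.203  0.087] 0.89
cap_1 [ 0.494 -0.067  0.089] 0.65
stand [ 0.479 -0.134 -0.004] 0.57
stand [ 0.375 -0.132  0.004] 0.57
mask 0.79 295 328 0 25
mask 0.66 303 360 72 130
mask 0.65 184 236 1 45
```

View pics/w1.png

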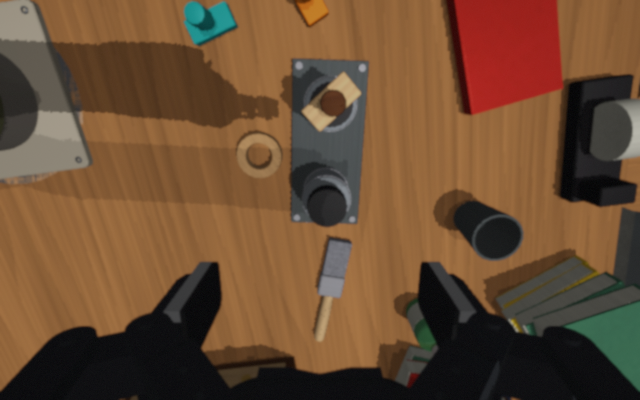

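The wrist view shows the wooden stamp at (331,102) with its handle top at about (333,102), the plain black cap at (326,205), the brush below that and the tape ring at (258,155). Next I triangulate the handle top and the tray.

Run:
```python
from h import *
o=manip.get_obs(); w=manip.camera('wrist');t=manip.camera('top');s=manip.camera('side')
def dark(p,x0,x1,y0,y1):
    f=p['frame'][y0:y1,x0:x1].astype(int); m=(f.sum(2)<170)&(f[...,0]>f[...,2]+12)
    n,l,st,c=cv2.connectedComponentsWithStats(m.astype(np.uint8)); 
    i=1+np.argmax(st[1:,4]); print(st[i],c[i]+[x0,y0]); return c[i]+[x0,y0],st[i]
a,_=dark(w,312,352,85,120); b,_=dark(t,322,346,200,226); c,_=dark(s,328,352,160,182)
print('handle c',tri([ray(w,a,o),ray(t,b)]),tri([ray(w,a,o),ray(t,b),ray(s,c)]))
for q,oo in ((t,None),(s,None)):
    for d in manip.masks_of(q,'tray')[:3]:
        ys,xs=np.nonzero(d['region']); f=q['frame'][d['region']].mean(0)
        cn=cv2.boxPoints(cv2.minAreaRect(np.c_[xs,ys].astype(np.float32)))
        e,r=ray(q,(xs.mean(),ys.mean()))
        print(d['score'],f, 'centroid@z.007',e+r*(.007-e[2])/r[2])
        k=[];
        for uv in cn: e,r=ray(q,uv); k.append(np.round(e+r*(.01-e[2])/r[2],3)[:2].tolist())
        print(k)
```

```text
[  9   3  24  23 266] [329.70676692  98.4887218 ]
[ 8  8 11 10 54] [334.24074074 213.        ]
[  8   4  11  18 126] [339.61904762 171.76190476]
handle c (array([ 0.49033357, -0.06676648,  0.19784888]), [np.float64(0.001381048026509798), np.float64(0.0013810480265098364)]) (array([ 0.49207314, -0.06764566,  0.16714702]), [np.float64(0.002291258055855112), np.float64(0.0008516570719376207), np.float64(0.0016446966366181837)])
0.94 [209.4721346  164.05941115 106.6871714 ] centroid@z.007 [0.53113818 0.22177221 0.007     ]
[[0.576, 0.307], [0.608, 0.166], [0.486, 0.138], [0.454, 0.278]]
0.73 [126.73410724  59.12382532 161.16860144] centroid@z.007 [0.33114388 0.2668982  0.007     ]
[[0.355, 0.356], [0.416, 0.228], [0.31, 0.177], [0.249, 0.304]]
0.79 [106.87234043  50.68807708 139.61581694] centroid@z.007 [0.33187453 0.27190653 0.007     ]
[[0.418, 0.228], [0.272, 0.152], [0.247, 0.31], [0.376, 0.372]]
0.71 [191.02375435 154.4391657  106.25202781] centroid@z.007 [0.52462531 0.21797019 0.007     ]
[[0.612, 0.164], [0.484, 0.133], [0.453, 0.289], [0.566, 0.316]]
```

```bash
python3 -m jog '{"offset":[[0.007,0.022,-0.02],[0.007,0.022,-0.02],[0.006,0.022,-0.02],[0,0,-0.03],[0,0,-0.03],[0,0,-0.03],[0,0,-0.03],[0,0,-0.03],[0,0,-0.02],[0,0,-0.008],[0,0,0],[0,0,0],[0,0,0]],"yaw":[0,0,0,0,0,0,0,0,0,0,0,0,0],"jaw":[0,0,0,0,0,0,0,0,0,0,0,0,0]}' 40
python3 - <<'E'
from h import *
o=manip.get_obs();p=manip.camera('wrist'); save(p,'w2');print(o['position'])
for d in manip.tip_of(p,'stamp')[:3]: print(np.round(d['at'],3),round(d['score'],2))
E
```

```text
clock: 3.83
position: [0.4908, -0.0709, 0.1509]
ee_rot: [0.755, 0.656, 0.001, 0.001]
ft_force: [0.1, -0.1, 0.2]
grip_width: 1.0
grasp_force: 0.0
[ 0.4907862  -0.07090379  0.1509336 ]
[0.346 0.053 0.   ] 0.8
[ 0.483  0.069 -0.   ] 0.77
[ 0.49  -0.065  0.115] 0.64
```

View pics/w2.png

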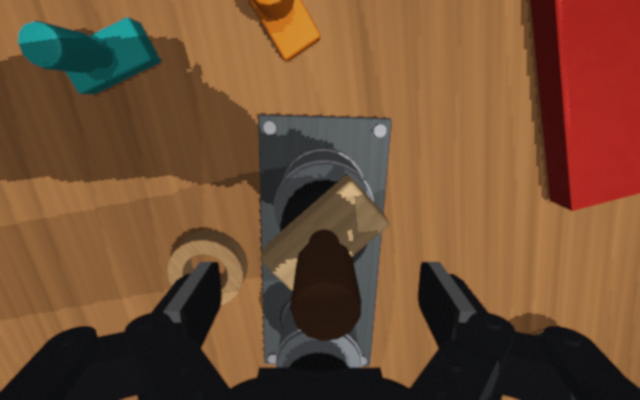

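The handle, with its top at (326,310), sits between the two finger pads and is nearly centred. I'll shift 3 mm in y, close and lift a little.

```bash
python3 -m jog '{"offset":[[0,0.003,0],[0,0,0],[0,0,0],[0,0,0],[0,0,0],[0,0,0],[0,0,0],[0,0,0],[0,0,0],[0,0,0]],"yaw":[0,0,0,0,0,0,0,0,0,0],"jaw":[0.3,0.6,1,1,1,1,1,1,1,1]}' 40
```

```text
clock: 4.77
position: [0.4897, -0.0679, 0.1492]
ee_rot: [0.755, 0.656, -0.0, -0.0]
ft_force: [-0.2, 0.1, -1.8]
grip_width: 0.294
grasp_force: 39.2
```

```bash
python3 -m jog '{"offset":[[0,0,0.015],[0,0,0.025],[0,0,0.02],[0.002,0.015,0],[0.004,0.028,0],[0.004,0.03,0],[0.004,0.03,0],[0.004,0.03,0],[0.004,0.03,0],[0.004,0.03,0],[0.004,0.03,0],[0.004,0.03,0],[0.004,0.02,0],[0.003,0.015,0],[0.002,0,0],[0,0,0],[0,0,0]],"yaw":[0,0,0,0,0,0,0,0,0,0,0,0,0,0,0,0,0],"jaw":[1,1,1,1,1,1,1,1,1,1,1,1,1,1,1,1,1]}' 40
python3 - <<'E'
from h import *
o=manip.get_obs();p=manip.camera('side'); save(p,'s2');print(o['position'],o['joint_pos'])
im=cv2.imread('pics/s2.png')[100:360,180:480];cv2.imwrite('pics/s2.png',cv2.resize(im,None,fx=2.3,fy=2.3))
for d in manip.tip_of(p,'stamp')[:5]: print(np.round(d['at'],3),round(d['score'],2))
E
```

```text
clock: 6.18
position: [0.5329, 0.2192, 0.209]
ee_rot: [0.755, 0.656, -0.0, 0.0]
ft_force: [-0.1, -0.3, -0.4]
grip_width: 0.294
grasp_force: 39.3
[0.53292624 0.2192116  0.20904668] [ 0.17116587  0.33538083 -0.78331238  1.59226167  0.24271023  1.31521085
 -0.78725958]
[0.482 0.068 0.001] 0.89
[0.537 0.22  0.171] 0.77
[0.35  0.054 0.003] 0.58
```

View pics/s2.png

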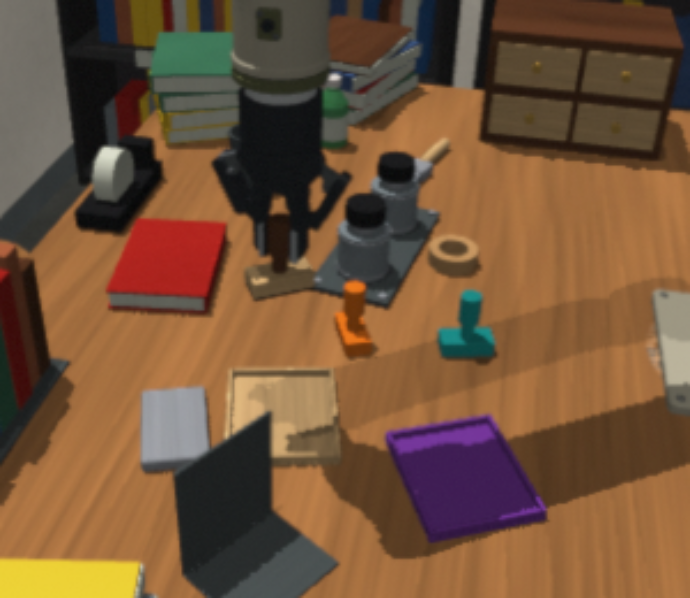

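The stamp hangs upright in the gripper at crop (280,260), over the wooden tray, and both caps are still in place. Lowering now.

```bash
python3 -m jog '{"offset":[[0,0,-0.02],[0,0,-0.03],[0,0,-0.03],[0,0,-0.03],[0,0,-0.025],[0,0,-0.015],[0,0,-0.01],[0,0,-0.004],[0,0,-0.002],[0,0,-0.001],[0,0,0],[0,0,0]],"yaw":[0,0,0,0,0,0,0,0,0,0,0,0],"jaw":[1,1,1,1,1,1,1,1,1,1,1,1]}' 40
```

```text
clock: 7.28
position: [0.5334, 0.2203, 0.0433]
ee_rot: [0.755, 0.656, 0.001, 0.0]
ft_force: [0.2, -0.3, -1.1]
grip_width: 0.289
grasp_force: 39.3
```

```bash
python3 -m jog '{"offset":[[0,0,-0.001],[0,0,-0.001],[0,0,-0.0005],[0,0,0],[0,0,0]],"yaw":[0,0,0,0,0],"jaw":[1,1,1,1,1]}' 40
```

```text
clock: 7.7
position: [0.5338, 0.2206, 0.041]
ee_rot: [0.755, 0.656, 0.001, 0.001]
ft_force: [-0.4, -0.1, 6.7]
grip_width: 0.292
grasp_force: 39.0
```

Contact with the floor (6.7 N up), so I release and rise.

```bash
python3 -m jog '{"offset":[[0,0,0],[0,0,0],[0,0,0],[0,0,0],[0,0,0],[0,0,0],[0,0,0],[0,0,0],[0,0,0.01],[0,0,0.025],[0,0,0.035],[0,0,0.035],[0,0,0.035],[0,0,0.035],[0,0,0.02],[0,0,0],[0,0,0]],"yaw":[0,0,0,0,0,0,0,0,0,0,0,0,0,0,0,0,0],"jaw":[0.6,0.5,0.3,0,0,0,0,0,0,0,0,0,0,0,0,0,0]}' 40
python3 - <<'E'
from h import *
o=manip.get_obs();print(o['position'])
w=manip.camera('wrist');s=manip.camera('side');t=manip.camera('top')
for p in (w,s,t):
    for n in ('stamp','cap_1','neck_a'):
        for d in manip.tip_of(p,n)[:5]: print(n,np.round(d['at'],3),round(d['score'],2))
a=s['frame'][150:350,230:430];b=t['frame'][140:260,180:410]
save(s,'s3f')
cv2.imwrite('pics/s3.png',np.hstack([cv2.resize(a,(400,400)),cv2.resize(w['frame'],(400,400))])[:,:,::-1])
E
```

```text
clock: 9.12
position: [0.5332, 0.2205, 0.2365]
ee_rot: [0.755, 0.656, 0.001, 0.001]
ft_force: [0.2, -0.4, -0.6]
grip_width: 1.001
grasp_force: 0.0
[0.53315651 0.22053673 0.23650873]
stamp [ 0.482  0.068 -0.001] 0.85
stamp [0.531 0.227 0.005] 0.83
neck_a [ 0.634  0.272 -0.   ] 0.71
neck_a [0.528 0.225 0.003] 0.28
stamp [0.481 0.072 0.001] 0.78
stamp [0.534 0.221 0.003] 0.55
cap_1 [ 0.471 -0.203  0.09 ] 0.61
cap_1 [ 0.498 -0.072  0.09 ] 0.51
neck_a [ 0.49  -0.07   0.106] 0.78
neck_a [ 0.474 -0.2    0.107] 0.76
stamp [ 0.478  0.072 -0.002] 0.75
stamp [0.347 0.056 0.003] 0.72
stamp [ 0.474 -0.196  0.104] 0.69
stamp [0.534 0.222 0.007] 0.65
cap_1 [ 0.472 -0.199  0.096] 0.78
neck_a [ 0.474 -0.196  0.102] 0.94
neck_a [ 0.495 -0.068  0.107] 0.84
```

View pics/s3.png

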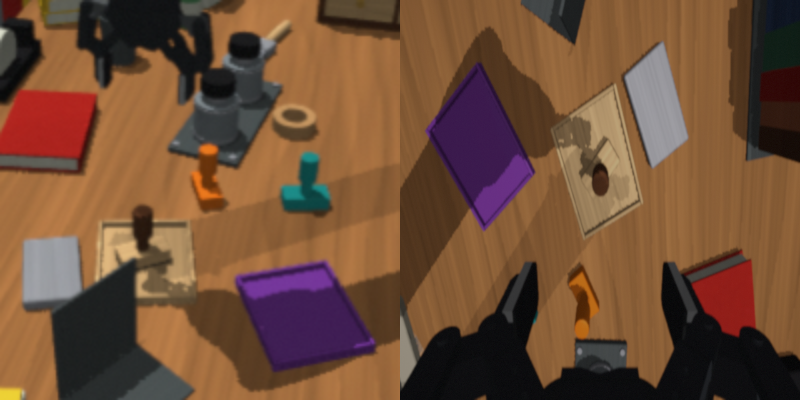

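The stamp stands upright and released in the wooden tray: left crop (143,240), right crop (600,180). Back to above the bare cap.

```bash
python3 -m jog '{"offset":[[-0.004,-0.025,0],[-0.004,-0.035,0],[-0.004,-0.035,0],[-0.004,-0.035,0],[-0.004,-0.035,0],[-0.004,-0.035,0],[-0.004,-0.035,0],[-0.004,-0.035,0],[-0.004,-0.035,0],[-0.004,-0.028,0],[0,-0.018,0],[0,0,0],[0,0,0]],"yaw":[0,0,0,0,0,0,0,0,0,0,0,0,0],"jaw":[0,0,0,0,0,0,0,0,0,0,0,0,0]}' 40
python3 - <<'E'
from h import *
o=manip.get_obs();print(o['position'],o['joint_pos'])
w=manip.camera('wrist');save(w,'w4');t=manip.camera('top');s=manip.camera('side')
rs=[]
for p in (w,t,s):
    for n in ('cap_1','neck_a'):
        for d in manip.tip_of(p,n)[:3]: print(n,np.round(d['at'],3),round(d['score'],2))
    for d in manip.masks_of(p,'cap_1')[:2]:
        ys,xs=np.nonzero(d['region']);r=ray(p,(xs.mean(),ys.mean()),o);x=r[0]+r[1]*(.103-r[0][2])/r[1][2]
        print('mask',round(d['score'],2),xs.mean(),ys.mean(),x)
        if np.hypot(*(x[:2]-[.492,-.07]))<.02: rs.append(r)
if len(rs)>1: print(tri(rs))
E
```

```text
clock: 10.8
position: [0.4927, -0.1315, 0.2348]
ee_rot: [0.756, 0.655, 0.0, -0.0]
ft_force: [0.2, 1.7, -0.2]
grip_width: 0.999
grasp_force: 0.0
[ 0.49265718 -0.13150117  0.23475614] [ 0.70918985  0.11676722 -0.57414136  1.72978883  0.06514401  1.3142123
 -0.02065308]
cap_1 [ 0.466 -0.203  0.09 ] 0.62
cap_1 [ 0.493 -0.07   0.088] 0.57
cap_1 [ 0.375 -0.132  0.003] 0.17
mask 0.93 307.6004641909814 264.7145225464191 [ 0.47175969 -0.20019817  0.103     ]
mask 0.79 310.0122797650828 116.75920982381207 [ 0.49342483 -0.07142928  0.103     ]
cap_1 [ 0.494 -0.073  0.093] 0.68
neck_a [ 0.494 -0.067  0.103] 0.68
neck_a [ 0.48  -0.139 -0.001] 0.15
mask 0.41 218.30434782608697 169.2745995423341 [0.62531407 0.25431467 0.103     ]
cap_1 [ 0.472 -0.202  0.086] 0.77
cap_1 [ 0.497 -0.072  0.087] 0.56
neck_a [ 0.474 -0.196  0.108] 0.96
neck_a [ 0.489 -0.07   0.104] 0.62
mask 0.72 352.2114285714286 172.45142857142858 [ 0.47124437 -0.19427867  0.103     ]
mask 0.56 338.4166666666667 191.3640350877193 [ 0.49394786 -0.06601354  0.103     ]
(array([ 0.49401472, -0.07147594,  0.09987397]), [np.float64(0.0007081417914864455), np.float64(0.000708141791486438)])
```

View pics/w4.png

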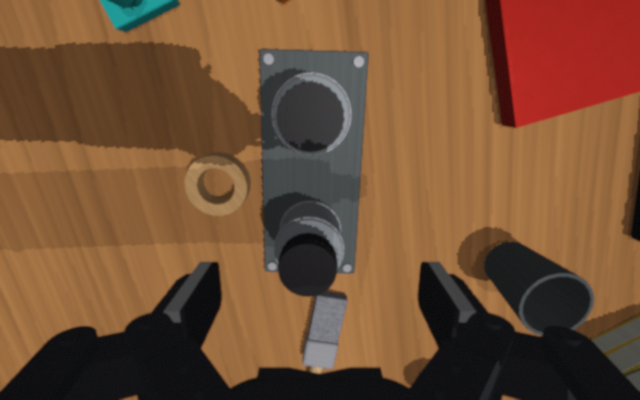

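The bare cap is at (312,113) and its pot lies along the stand. Triangulated it is (0.494,-0.071,0.100), matching the expected mid-height of 0.101. cap_2 is at (307,262). Descending.

```bash
python3 -m jog '{"offset":[[0.001,0.02,0],[0,0.03,0],[0,0.0105,0],[0,0,-0.02],[0,0,-0.03],[0,0,-0.03],[0,0,-0.03],[0,0,-0.02],[0,0,-0.013],[0,0,-0.007],[0,0,-0.003],[0,0,0],[0,0,0]],"yaw":[0,0,0,0,0,0,0,0,0,0,0,0,0],"jaw":[0,0,0,0,0,0,0,0,0,0,0,0,0]}' 60
python3 - <<'E'
from h import *
o=manip.get_obs();print(o['position'],o['torque'])
w=manip.camera('wrist');save(w,'w5')
E
```

```text
clock: 12.48
position: [0.4944, -0.0704, 0.0827]
ee_rot: [0.755, 0.656, 0.0, 0.0]
ft_force: [-0.9, 0.3, -0.2]
grip_width: 1.0
grasp_force: 0.0
[ 0.49436529 -0.07039508  0.08266415] [-0.01175163  0.01006853  0.00880206]
```

View pics/w5.png

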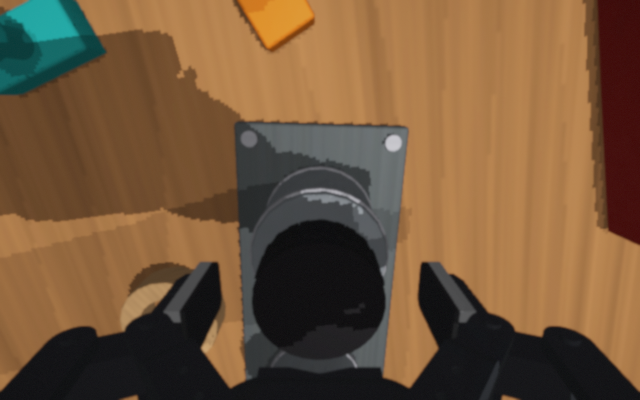

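The cap, centred at (319,290), lies midway between the pads. Closing.

```bash
python3 -m jog '{"offset":[[0,0,0],[0,0,0],[0,0,0],[0,0,0],[0,0,0],[0,0,0],[0,0,0],[0,0,0]],"yaw":[0,0,0,0,0,0,0,0],"jaw":[0.2,0.4,0.7,1,1,1,1,1]}' 60; python3 -c "
from h import *
o=manip.get_obs();print(o['torque'],o['joint_pos'])"
```

```text
clock: 13.2
position: [0.4941, -0.0704, 0.0829]
ee_rot: [0.755, 0.656, 0.0, 0.0]
ft_force: [-3.2, 0.4, 8.3]
grip_width: 0.593
grasp_force: 61.4
[0.0548208  0.77784862 0.00698945] [ 0.60353596  0.2578892  -0.61273614  1.93067479  0.17540505  1.00462013
 -0.22852898]
```

```bash
python3 -m jog '{"offset":[[0,0,0],[0,0,0],[0,0,0],[0,0,0],[0,0,0]],"yaw":[3,3,3,0,0],"jaw":[1,1,1,1,1]}' 60; python3 -c "
from h import *
o=manip.get_obs();print(o['torque'])"
python3 -m jog '{"offset":[[0,0,0],[0,0,0],[0,0,0],[0,0,0]],"yaw":[3,3,0,0],"jaw":[1,1,1,1]}' 60; python3 -c "
from h import *
o=manip.get_obs();print(o['torque'])"
```

```text
clock: 13.62
position: [0.4947, -0.0703, 0.0829]
ee_rot: [0.701, 0.713, 0.001, 0.001]
ft_force: [-0.8, -0.6, 6.4]
grip_width: 0.591
grasp_force: 61.2
[0.181253   0.12459647 0.00584368]
clock: 13.95
position: [0.4947, -0.0702, 0.0829]
ee_rot: [0.663, 0.749, 0.001, 0.001]
ft_force: [-0.1, 0.6, 6.3]
grip_width: 0.596
grasp_force: 61.2
[0.14341597 0.06997489 0.03244677]
```

After 15° of + turn there is almost no torque, well past where the near stop would be, so + opens it. Continuing to about 57°.

```bash
python3 -m jog '{"offset":[[0,0,0],[0,0,0],[0,0,0],[0,0,0],[0,0,0],[0,0,0],[0,0,0],[0,0,0],[0,0,0],[0,0,0],[0,0,0]],"yaw":[5,5,5,5,5,5,5,5,2,0,0],"jaw":[1,1,1,1,1,1,1,1,1,1,1]}' 60; python3 -c "
from h import *
o=manip.get_obs();print(o['torque'],o['joint_pos'])"
```

```text
clock: 14.87
position: [0.4947, -0.0704, 0.0829]
ee_rot: [0.35, 0.937, 0.0, 0.001]
ft_force: [0.2, 1.1, 6.4]
grip_width: 0.595
grasp_force: 61.3
[0.07829402 0.11967507 0.02106707] [ 0.72838509  0.28812098 -0.75663443  1.92456936  0.23210495  1.01495473
  0.72387687]
```

```bash
python3 -m jog '{"offset":[[0,0,0],[0,0,0],[0,0,0.001],[0,0,0.001],[0,0,0.001],[0,0,0]],"yaw":[3,0,0,0,0,0],"jaw":[1,1,1,1,1,1]}' 60; python3 -c "
from h import *
o=manip.get_obs();print(o['torque'])"
```

```text
clock: 15.37
position: [0.4938, -0.0704, 0.085]
ee_rot: [0.326, 0.945, -0.0, 0.0]
ft_force: [-0.4, -0.2, -0.4]
grip_width: 0.588
grasp_force: 62.2
[-0.0240658   0.01829053 -0.01115989]
```

It lifts without resistance, so I raise it about 100 mm.

```bash
python3 -m jog '{"offset":[[0,0,0.004],[0,0,0.008],[0,0,0.015],[0,0,0.02],[0,0,0.02],[0,0,0.015],[0,0,0.01],[0,0,0.006],[0,0,0.002],[0,0,0],[0,0,0],[0,0,0],[0,0,0]],"yaw":[0,0,0,0,0,0,0,0,0,0,0,0,0],"jaw":[1,1,1,1,1,1,1,1,1,1,1,1,1]}' 60
python3 - <<'E'
from h import *
o=manip.get_obs();print(o['joint_velocities'])
s=manip.camera('side');t=manip.camera('top')
for p in (s,t):
    for n in ('cap_1','stamp'):
        for d in manip.tip_of(p,n)[:5]: print(n,np.round(d['at'],3),round(d['score'],2))
cv2.imwrite('pics/s6.png',cv2.resize(s['frame'][90:330,220:470],None,fx=2.4,fy=2.4)[:,:,::-1])
E
```

```text
clock: 16.45
position: [0.4934, -0.0703, 0.1842]
ee_rot: [0.326, 0.945, 0.0, -0.001]
ft_force: [0.6, -0.0, 0.1]
grip_width: 0.589
grasp_force: 62.3
[ 0.00149488 -0.00267722  0.00031837 -0.00267436 -0.00158691  0.0013079
  0.00107875]
cap_1 [ 0.474 -0.202  0.087] 0.53
cap_1 [ 0.495 -0.072  0.189] 0.46
cap_1 [ 0.483 -0.136 -0.001] 0.32
stamp [0.35  0.052 0.002] 0.76
stamp [0.536 0.22  0.007] 0.68
stamp [0.483 0.069 0.004] 0.66
cap_1 [ 0.471 -0.2    0.094] 0.61
stamp [ 0.476  0.073 -0.001] 0.72
stamp [ 0.345  0.054 -0.001] 0.7
stamp [0.532 0.22  0.006] 0.58
```

View pics/s6.png

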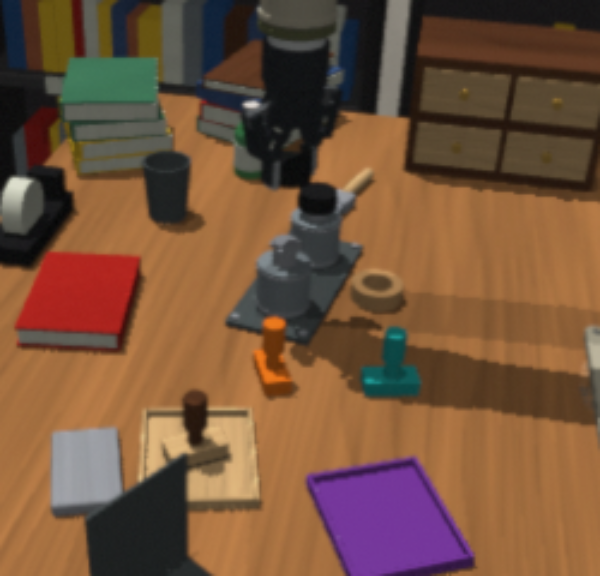

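The cap is in the gripper at crop (290,165), measured rim 0.189 m, above the bare neck at (286,250). The stamp is upright in the tray at (195,440) and cap_2 is still on its pot. Handing in.

```bash
python3 -c "
from h import *
print(manip.hand_in())"
```

```text
the job is handed in; nothing more can be done
None
```

The job is handed in with no verdict returned: the stamp stands released in the wooden tray, and the cap is held level about 10 cm above its pot; I turned it only counter-clockwise (as seen from above), since it ran freely past the near-stop range and opened, so the other way was never tried.

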